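# Index the feed selector and run the sledge home

### The arm

A 6-joint arm with a two-finger parallel gripper is mounted at the origin on the work surface. World frame = base frame: x ahead of the robot, y to its left, z up, the work surface at z = 0. Lengths are in mm, angles in degrees, forces in N, time in s.
With the tool pointing down it reaches from about 150 to 775 mm from the base axis. Payload 6.1 kg.
Tool frame: the origin (TCP) lies on the centre line of the jaws, within the pads' length; the fingertips stand 25 mm ahead of it and the grasp point (between the pads) lies 6 mm ahead of it; z points along the fingers, y is the direction in which the jaws open and shut (so a half turn about z gives the same grasp; the last joint's range is limited). The gripper opens to 85 mm and grips with 20 to 120 N. Pads are 22 mm wide; open, the fingers measure 114 mm over their backs; the gripper's body (76 mm by 85 mm) begins 54 mm behind the grasp point. The pads swing forward as they close: fully open they stand 13 mm farther back than shut.
Start: joints at [65.088, 7.208, -2.269, 80.523, 0, 90], TCP at [221.137, 476.137, 256.295] pointing down, gripper open.
Joint ranges: [-155.77, 155.77], [-54.66, 111.73], [-72.52, 77.12], [-102.08, 115.82], [-83.92, 84.16], [-180, 180]. Speed limits (degrees/s): [136.94, 136.94, 172.46, 180, 180, 180].

### API

Orientations are given as a 3x3 rotation matrix whose columns are the frame's x, y, z axes.
In Python, from rig import bot, eyes gives the robot as it stands.
- The arm moves only by the shell command python3 -m creep 'ROWS' [FORCE]. ROWS is JSON, a list of rows, each an object with "gripper": the opening, from 0 (shut) to 1 (fully open); "delta_pos": the shift along the tool's x, y, z in m, a list of three; "turn": the turn, a rotation vector about the tool's x, y, z in degrees, a list of three. In form: [{"gripper": gripper, "delta_pos": [x, y, z], "turn": [ax, ay, az]}, ...]. A call has 1 to 8 rows; each row shifts and turns the commanded pose from where the row before left it, along the tool's axes as they then stand; what a row does not reach is not made up. A row lasts 1/12 s, in which the tool goes at most 41.7 mm and 7.16 degrees, less where a joint would pass 70% of its speed; a pose out of reach is approached as far as the arm can. A call is refused whole if a number of a shift passes 0.0417 or a number of a turn 7.16, either way. A call with a gripper value outside its range is refused whole. The fingers move at their own pace and stop on an object; FORCE is the grip in N (left out, the last holds). Time passes only in rows, so rows that do not move let the fingers close. It gives the time, the measured TCP pose, the force and the opening at its end, in the units of the state.
- bot.observe(): the state, without advancing time (a new reading comes with each control period).
- eyes.capture(name): name is "side" or "top" or "wrist"; returns the picture (400x640x3 uint8, blue, green, red); there is no depth.
- eyes.calibration(name): a dict with "fx", "fy", "cx", "cy" (pixels), "k1" (the pictures are not rectified: a ray, as slopes to the right and down, at radius r is drawn at 1 + k1 r^2 times it, then the intrinsics apply), "R" (3x3) and "t" (3): a world point X has camera coordinates R X + t. Camera axes: x right, y down, z forward; pixel columns grow to the right and rows downward; lengths in mm; the calibration is good to about 2 mm. A picture is of the moment at which its call begins: read the wrist's pose just before it. calibration takes no time and is no camera call; for the wrist camera it gives the pose at the moment of the call.
- bot.hand_in(): hands the job in, once; it reports no verdict.
The state is a dict: "t": time; "q": joint angles; "dq": joint speeds; "effort": joint torques, N m; "position": TCP position; "tool_rot": TCP orientation; "contact_force": force on the tool from outside, world axes, zero at the start; "moment": the same for the moment, N m; "width": opening from 0.0 (shut) to 1.0 (fully open).
Only numpy, scipy, OpenCV 4.12 (cv2) and the standard library are available. Lean on these libraries where they do the work, as an engineer would, in place of code of your own. Each camera call takes 0.05 s, during which the arm holds its last target. There are 200 camera calls.

### The job

On the green feed unit, lift the sprung black selector knob, turn it to the notch at the orange dot and let it snap fully down into that notch without forcing the tooth against the ring. Then push the red post so that the freed sledge slides home against its rubber buffer, gently, and leave the other things on the bench as they are.

Things in the scene. Friction and masses are not known exactly. Their poses are not given: they have to be found in the camera images.
- feed_unit: green base plate of the feed unit, fixed to the table, 222 x 290 x 20 mm. Origin on the table under the knob's axis; z up. In its frame the plate spans x -110 to +112, y -205 to +85 mm; notches and dots lie round the +y side, the sledge runs on the -y side.
- selector: black knob that turns about the feed unit's z axis (1.6 rad either way of its start) and lifts straight up, 14 mm at most, against a spring: about 6 N down, 10 N at full lift. Origin on its axis, at table level when down. Bar grip 14 mm thick (own x), 46 long (own y), 33 to 72 mm above the table when down, on a disc 72 mm across, disc top at 34 mm.
- knob_top (a point): centre of the top of the bar grip (white stripe on the tooth's side): 72 mm above the table when fully down, about 81 mm when the tooth stands on the ring between notches. The knob must be lifted at least 9 mm for the tooth to clear the ring.
- tooth_tip (a point): end of the knob's brass tooth (8 mm wide, along the knob's own +y), 58 mm from the axis, 25 mm above the table when down. Opposite it a steel lug, 10 mm wide, reaching 70 mm out, blocks the sledge's red dog while the tooth is parked near the feed unit's +y.
- ring_seat: seat of the aluminium notch ring; origin and axes as the feed unit. The ring (44 to 60 mm from the axis, top 30 mm above the table) has a wide parking gap at +y, where the tooth starts, and 4 notches 11 mm wide near 43 and 75 degrees either side, one per dot. It was set by hand: all notches may sit up to 11 degrees to one side of their dots, so feel for the notch; over 30 N harms it.
- dot_orange: orange dot, the wanted notch's mark: disc 14 mm across, 3 mm thick on the plate, 74 mm from the knob's axis, outside one of the four notches; origin centre of its underside
- dot_blue: blue dot, same size, marks another notch
- dot_white: white dot, same size, marks another notch
- dot_black: black dot, same size, marks another notch
- sledge: steel sledge 110 x 100 mm, slides only along the feed unit's +x, 73 to 85 mm to the buffer; about 2 N of friction, stays where left. Origin: its middle, 20 mm above the table; flat top at 40 mm. Carries a fixed wooden finial (top at 94 mm) on its +x half, a red push post, and on its +y side a red dog that meets the parked knob's lug.
- push_post (a point): centre of the top of the sledge's red push post, 95 mm above the table; 14 mm thick along x, 34 wide along y, standing 55 mm up from the sledge's top. Its x in the feed unit's frame is 20 mm when the sledge just touches the buffer (-65 to -53 mm at the start).
- buffer: black rubber end stop of the sledge, 60 mm wide, on the plate's +x end; yields about 1 mm per 5 N; over 30 N is too hard. Origin as the feed unit; its face towards the sledge is at x = 95 mm in the feed unit's frame.
- spare_finial: loose turned wooden finial like the one on the sledge, 38 mm across, 60 mm tall, stands just beside the feed unit; origin centre of its underside
- offcut: loose wooden offcut 50 x 90 x 18 mm lying just beyond the feed unit; origin centre of its underside
- screwdriver: loose screwdriver on the table to the robot's right; origin at its underside
- mallet: loose hammer on the table to the robot's right; origin at its underside
- glue_bottle: loose black bottle, orange cap, 64 mm across, 170 mm tall, to the robot's left; origin centre of its underside
- jar: loose white cup, 76 mm across, 90 mm tall, to the robot's left; origin centre of its underside
- maquette: loose little wooden model on a 70 mm square dark foot, 75 mm tall, to the robot's right; origin centre of its underside

How it is judged:
By the outcome, as a careful person would: the job done as asked, in the order asked, and still so for the second after the job is handed in, with the robot touching nothing.
It also fails if it takes over 64 s, if anything falls off the work surface, if the arm or the gripper's body presses on something with over 40 N, if the wrist force passes 120 N, or if a joint passes its speed limit or range.

## Working session

There is one attempt and no reset: what is moved stays moved. The work goes in short steps, Python scripts to look and compute and a shell command to move; the robot and the scene stay as the last step left them, time stands still between calls to the robot, and variables do not carry over. Pictures are saved under pics/ and viewed, about 8 in all and at most 12, crops included, and the job is handed in when it is done.

```bash
ls; mkdir -p pics
python3 - <<'E'
from rig import bot, eyes
import cv2
print(bot.observe())
for n in ("top","side"):
    c=eyes.calibration(n); print(n,c)
    cv2.imwrite(f"pics/{n}0.png",eyes.capture(n))
E
```

```text
pics
{'t': 0.0, 'q': array([ 6.50889737e+01,  7.24233290e+00, -2.32743191e+00,  8.05230539e+01,
       -9.27725376e-05,  8.99999697e+01]), 'dq': array([ 0.04501519,  0.07290886, -0.02395644,  0.0028718 ,  0.00321551,
        0.04252086]), 'effort': array([ 3.08548879e-04, -4.35914898e+01,  3.52923560e+01,  1.72003516e-02,
       -6.88809496e-05,  4.73130697e-06]), 'position': array([220.98074536, 475.82142597, 255.51049467]), 'tool_rot': array([[-9.06963195e-01,  4.21209330e-01, -6.80888621e-04],
       [ 4.21209880e-01,  9.06962004e-01, -1.46995423e-03],
       [-1.61832663e-06, -1.61999140e-03, -9.99998688e-01]]), 'contact_force': array([ 0.3999266 ,  0.02827325, -0.66265834]), 'moment': array([-0.02664101,  0.03476931,  0.00932512]), 'width': 1.0011191042999015}
top {'fx': 400.66940722495315, 'fy': 400.66940722495315, 'cx': 316.66441173743783, 'cy': 198.6984230685538, 'k1': -0.08602090604454371, 'R': array([[ 7.52824564e-02, -9.97162131e-01, -4.85889254e-04],
       [-9.76321122e-01, -7.36099092e-02, -2.03417423e-01],
       [ 2.02804384e-01,  1.57881472e-02, -9.79091985e-01]]), 't': array([ -74.32253034,  618.98668406, 1312.68518694])}
side {'fx': 431.81630489068255, 'fy': 431.81630489068255, 'cx': 322.39876362590854, 'cy': 202.61836793724257, 'k1': -0.04448707711607123, 'R': array([[-0.98474848, -0.17359131, -0.01168252],
       [-0.0852113 ,  0.5397496 , -0.83750188],
       [ 0.15168869, -0.82373323, -0.54630954]]), 't': array([ 597.02544612,  159.99983165, 1156.75937473])}
```

View pics/top0.png

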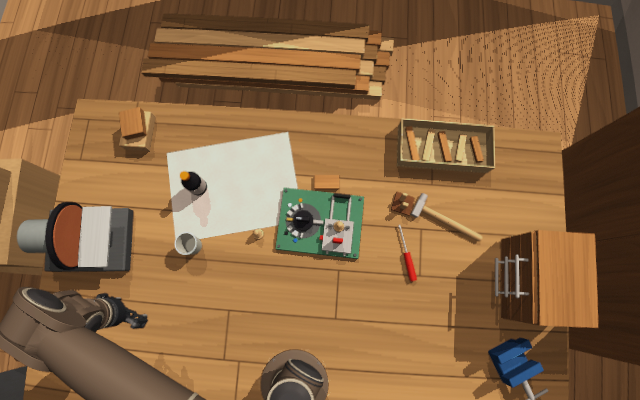

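View pics/side0.png

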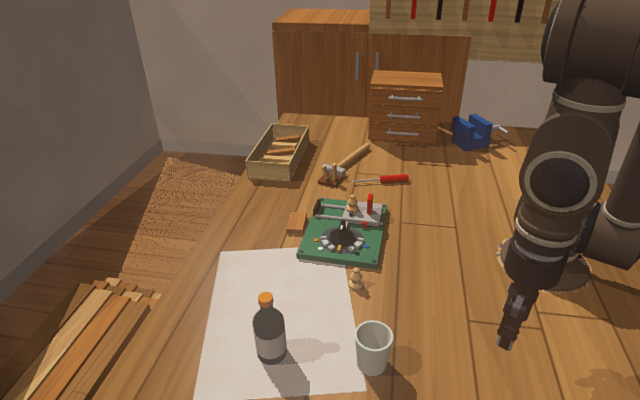

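The top view shows the green feed unit at about cols 277–365, rows 187–260. The knob is near (303,218), the notches are to the left, and the sledge with its red post is near (338,240), with the buffer at the top. The side view agrees, and the finial stands by the unit at (356,280).

```bash
cat > h.py <<'E'
import numpy as np, cv2
from rig import bot, eyes
def ray(c,px):
    K=np.array([[c['fx'],0,c['cx']],[0,c['fy'],c['cy']],[0,0,1.]])
    x=(np.asarray(px,float)-[c['cx'],c['cy']])/[c['fx'],c['fy']]
    u=x.copy()
    for _ in range(20): u=x/(1+c['k1']*(u@u))
    R=np.array(c['R']); t=np.array(c['t'])
    return -R.T@t, R.T@np.array([u[0],u[1],1])
def onz(c,px,z):
    o,d=ray(c,px); return o+d*(z-o[2])/d[2]
def proj(c,X):
    p=np.array(c['R'])@np.asarray(X,float)+c['t']; u=p[:2]/p[2]; u=u*(1+c['k1']*(u@u))
    return u*[c['fx'],c['fy']]+[c['cx'],c['cy']]
E
python3 - <<'E'
from h import *
c=eyes.calibration("top"); im=cv2.imread("pics/top0.png")
h=cv2.cvtColor(im,cv2.COLOR_BGR2HSV)
m=cv2.inRange(h,(50,80,30),(90,255,255))
m=cv2.morphologyEx(m,cv2.MORPH_CLOSE,np.ones((5,5)))
ct=max(cv2.findContours(m,0,2)[0],key=cv2.contourArea)
hull=cv2.convexHull(ct)
w=np.array([onz(c,p[0],20)[:2] for p in hull],np.float32)
r=cv2.minAreaRect(w); print(r, cv2.boxPoints(r))
print("knob",onz(c,(303,218),72),"post",onz(c,(338,241),95))
print(eyes.calibration("wrist"))
E
```

```text
((548.890380859375, -44.095672607421875), (287.4151916503906, 221.8676300048828), 87.56007385253906) [[ 431.93924 -182.95033]
 [ 653.6057  -192.39565]
 [ 665.84155   94.75899]
 [ 444.17505  104.2043 ]]
knob [551.15238382  13.36920165  72.        ] post [ 479.99318246 -108.66611402   95.        ]
{'fx': 308.2030299636603, 'fy': 308.2030299636603, 'cx': 315.3084490639375, 'cy': 199.7713432637541, 'k1': -0.0026500113141847844, 'R': array([[ 4.20411705e-01,  9.07333080e-01, -8.25469163e-04],
       [ 8.61853148e-01, -3.99053878e-01,  3.12993855e-01],
       [ 2.83660271e-01, -1.32297713e-01, -9.49754792e-01]]), 't': array([-524.12999077,  -41.1965073 ,  379.70682951])}
```

```bash
A='{"gripper":1,"delta_pos":[-0.035,-0.0199,0],"turn":[0,0,0]}'; python3 -m creep '[{"gripper":1,"delta_pos":[-0.035,-0.0199,0],"turn":[0,0,0]},{"gripper":1,"delta_pos":[-0.035,-0.0199,0],"turn":[0,0,0]},{"gripper":1,"delta_pos":[-0.035,-0.0199,0],"turn":[0,0,0]},{"gripper":1,"delta_pos":[-0.035,-0.0199,0],"turn":[0,0,0]},{"gripper":1,"delta_pos":[-0.035,-0.0199,0],"turn":[0,0,0]},{"gripper":1,"delta_pos":[-0.035,-0.0199,0],"turn":[0,0,0]},{"gripper":1,"delta_pos":[-0.035,-0.0199,0],"turn":[0,0,0]}]' | head -c 900
python3 -m creep '[{"gripper":1,"delta_pos":[-0.035,-0.0199,0],"turn":[0,0,0]},{"gripper":1,"delta_pos":[-0.035,-0.0199,0],"turn":[0,0,0]},{"gripper":1,"delta_pos":[-0.035,-0.0199,0],"turn":[0,0,0]},{"gripper":1,"delta_pos":[-0.035,-0.0199,0],"turn":[0,0,0]},{"gripper":1,"delta_pos":[-0.035,-0.0199,0],"turn":[0,0,0]},{"gripper":1,"delta_pos":[-0.035,-0.0199,0],"turn":[0,0,0]},{"gripper":1,"delta_pos":[-0.035,-0.0199,0],"turn":[0,0,0]}]' | head -c 900
python3 -m creep '[{"gripper":1,"delta_pos":[0,0,0],"turn":[0,0,7]},{"gripper":1,"delta_pos":[0,0,0],"turn":[0,0,7]},{"gripper":1,"delta_pos":[0,0,0],"turn":[0,0,7]},{"gripper":1,"delta_pos":[0,0,0],"turn":[0,0,7]},{"gripper":1,"delta_pos":[0,0,0],"turn":[0,0,7]},{"gripper":1,"delta_pos":[0,0,0],"turn":[0,0,7]},{"gripper":1,"delta_pos":[0,0,0],"turn":[0,0,7]},{"gripper":1,"delta_pos":[0,0,0],"turn":[0,0,7]}]' | head -c 900
python3 -m creep '[{"gripper":1,"delta_pos":[0,0,0],"turn":[0,0,7]},{"gripper":1,"delta_pos":[0,0,0],"turn":[0,0,2]},{"gripper":1,"delta_pos":[0,0,0],"turn":[0,0,0]}]' | head -c 900
python3 - <<'E'
from h import *
s=bot.observe(); print(s['t'],s['q'],s['position'],s['tool_rot'],s['contact_force'])
c=eyes.calibration("wrist"); im=eyes.capture("wrist")
np.save("w1.npy",c,allow_pickle=True); cv2.imwrite("pics/w1.png",im)
o=np.array([550.4,15.9]); p=proj(c,[*o,72]); print(p)
E
```

```text
t: 0.68
position: [385.1, 244.8, 256.1]
tool_rot: [[-0.907, 0.421, -0.0], [0.421, 0.907, -0.0], [0.0, -0.0, -1.0]]
contact_force: [1.1, 0.8, -0.6]
width: 0.996
t: 1.27
position: [548.8, 15.1, 256.0]
tool_rot: [[-0.907, 0.422, -0.001], [0.422, 0.907, 0.0], [0.001, -0.0, -1.0]]
contact_force: [0.9, 0.7, 0.6]
width: 0.998
t: 1.93
position: [548.0, 17.0, 255.8]
tool_rot: [[-0.152, 0.988, -0.001], [0.988, 0.152, -0.0], [0.0, -0.001, -1.0]]
contact_force: [-0.3, -0.2, 0.5]
width: 0.999
t: 2.18
position: [548.0, 17.1, 255.8]
tool_rot: [[-0.001, 1.0, -0.001], [1.0, 0.001, -0.0], [-0.0, -0.001, -1.0]]
contact_force: [0.3, 0.1, -0.3]
width: 1.006
2.1833 [1.78199973e+00 9.79646172e+00 7.03845023e-01 8.09621436e+01
 1.00065935e-03 9.17399399e+01] [548.00668413  17.05419807 255.82075536] [[-7.34079948e-04  9.99999274e-01 -9.55828332e-04]
 [ 9.99999730e-01  7.34068561e-04 -1.22642842e-05]
 [-1.15626317e-05 -9.55837077e-04 -9.99999543e-01]] [ 0.26290725  0.05582624 -0.27931293]
[317.76578196 182.73245685]
```

View pics/w1.png

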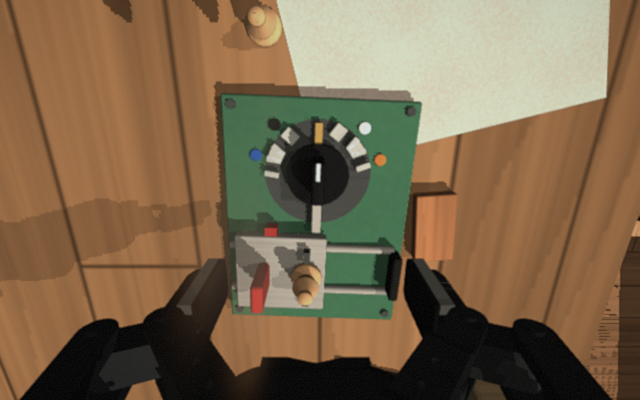

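The wrist view shows the white stripe at (318,172), tooth at (318,132), orange dot at (380,160), blue (256,155), black (274,124) and white (365,128). The red post is at about (260,285), the dog at (271,231) and the buffer at (394,276). Next I'll measure the frame, the dot angle and the ring gaps by sampling rays around the ring.

Run:
```python
from h import *
c=np.load("w1.npy",allow_pickle=True).item(); im=cv2.imread("pics/w1.png")
h=cv2.cvtColor(im,cv2.COLOR_BGR2HSV)
m=cv2.inRange(h,(50,80,20),(90,255,255)); m[330:]=0
m=cv2.morphologyEx(m,cv2.MORPH_OPEN,np.ones((3,3)))
ct=max(cv2.findContours(m,0,2)[0],key=cv2.contourArea)
w=np.array([onz(c,p[0],20)[:2] for p in cv2.convexHull(ct)],np.float32)
r=cv2.minAreaRect(w); print(r, cv2.boxPoints(r).round(1).tolist())
def blob(lo,hi,box,z):
    x0,y0,x1,y1=box; k=cv2.inRange(h[y0:y1,x0:x1],lo,hi); M=cv2.moments(k,True)
    p=(M['m10']/M['m00']+x0,M['m01']/M['m00']+y0); return np.array(p).round(1),M['m00'],onz(c,p,z).round(1)
D={'orange':blob((5,120,120),(20,255,255),(368,148,392,172),23),'blue':blob((95,120,60),(130,255,255),(245,143,268,167),23),
'white':blob((0,0,170),(180,80,255),(354,118,377,139),23),'black':blob((0,0,0),(180,255,60),(263,114,285,133),23)}
for k,v in D.items(): print(k,*v)
print('stripe',*blob((0,0,150),(180,90,255),(310,155,326,185),72))
print('tooth',*blob((10,90,90),(30,255,255),(308,118,330,145),25))
print('post',*blob((0,120,140),(8,255,255),(245,258,275,315),95))
# circle fit centre from dots r=74
from scipy.optimize import least_squares
P=np.array([v[2][:2] for v in D.values()])
f=least_squares(lambda q:np.hypot(*(P-q[:2]).T)-74,[550,16]); print('centre',f.x,f.fun)
# polar unwrap at z=30, feed yaw from plate
O=f.x
U=np.zeros((240,720,3),np.uint8)
mx=np.zeros((240,720),np.float32); my=mx.copy()
for i in range(240):
    for j in range(720):
        a=np.radians(-20+j*220/720); rr=30+i*0.22
        mx[i,j],my[i,j]=proj(c,[O[0]+rr*np.cos(a),O[1]+rr*np.sin(a),30])
U=cv2.remap(im,mx,my,cv2.INTER_LINEAR)
g=cv2.cvtColor(U,cv2.COLOR_BGR2GRAY)[90:120].mean(0)
for j in range(0,720,6): print(round(-20+j*220/720,1),int(g[j]),end=' | ')
cr=cv2.resize(im[85:245,215:425],None,fx=2.5,fy=2.5,interpolation=cv2.INTER_CUBIC)
cv2.imwrite("pics/u1.png",np.vstack([U,np.pad(cr[:340],((0,0),(0,720-cr.shape[1]),(0,0)))]))
```

```text
((550.8617553710938, 6.077606201171875), (182.6946258544922, 219.0277099609375), 87.68584442138672) [[437.70001220703125, -80.80000305175781], [656.5999755859375, -89.5999984741211], [664.0, 92.9000015258789], [445.1000061035156, 101.80000305175781]]
orange [379.8 159.5] 114.0 [621.7  30.4  23. ]
blue [255.5 154.4] 110.0 [479.5  36.   23. ]
white [364.6 127.9] 115.0 [602.5  65.8  23. ]
black [274.9 124.8] 133.0 [503.  69.  23.]
stripe [317.7 172.4] 71.0 [550.3  26.6  72. ]
tooth [318.4 132.7] 178.0 [551.2  60.7  25. ]
post [257.  299.8] 277.0 [ 486.1 -107.    95. ]
centre [550.18757072  12.7205103 ] [-0.33459498  0.42222313  0.52531438 -0.55581853]
-20.0 74 | -18.2 74 | -16.3 74 | -14.5 74 | -12.7 74 | -10.8 76 | -9.0 76 | -7.2 75 | -5.3 75 | -3.5 72 | -1.7 71 | 0.2 73 | 2.0 75 | 3.8 74 | 5.7 75 | 7.5 116 | 9.3 186 | 11.2 201 | 13.0 197 | 14.8 150 | 16.7 60 | 18.5 41 | 20.3 42 | 22.2 40 | 24.0 42 | 25.8 97 | 27.7 179 | 29.5 204 | 31.3 204 | 33.2 199 | 35.0 200 | 36.8 199 | 38.7 199 | 40.5 208 | 42.3 212 | 44.2 204 | 46.0 168 | 47.8 72 | 49.7 28 | 51.5 31 | 53.3 39 | 55.2 43 | 57.0 78
[... 165 characters left out ...]
.3 159 | 88.2 160 | 90.0 160 | 91.8 156 | 93.7 84 | 95.5 30 | 97.3 39 | 99.2 62 | 101.0 71 | 102.8 71 | 104.7 72 | 106.5 70 | 108.3 63 | 110.2 48 | 112.0 41 | 113.8 46 | 115.7 73 | 117.5 101 | 119.3 109 | 121.2 110 | 123.0 113 | 124.8 124 | 126.7 137 | 128.5 183 | 130.3 167 | 132.2 77 | 134.0 46 | 135.8 58 | 137.7 72 | 139.5 68 | 141.3 73 | 143.2 149 | 145.0 191 | 146.8 194 | 148.7 195 | 150.5 191 | 152.3 190 | 154.2 190 | 156.0 195 | 157.8 200 | 159.7 194 | 161.5 178 | 163.3 116 | 165.2 74 | 167.0 62 | 168.8 53 | 170.7 50 | 172.5 62 | 174.3 124 | 176.2 180 | 178.0 187 | 179.8 176 | 181.7 119 | 183.5 78 | 185.3 76 | 187.2 76 | 189.0 77 | 190.8 76 | 192.7 76 | 194.5 77 | 196.3 77 | 198.2 77 |
```

View pics/u1.png

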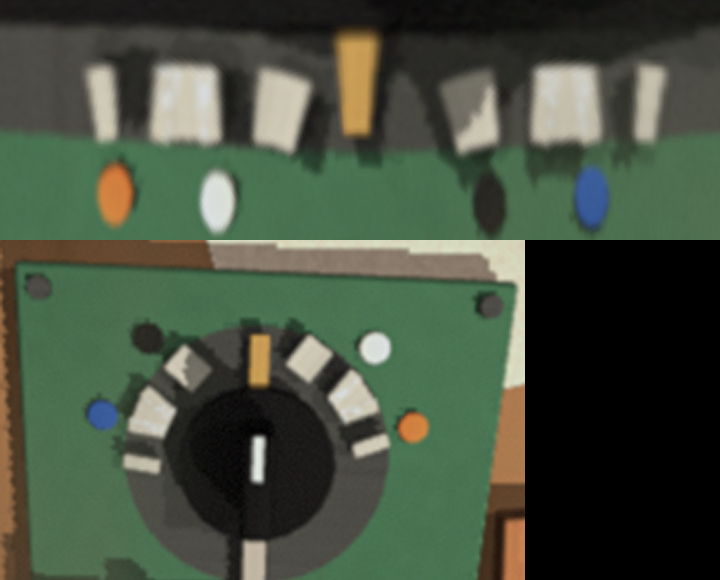

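The notch gaps all sit about +7° from their dots (orange dot 13.9°, notch about 20.9° world). The knob axis is at about (550.2, 12.7) and the tooth at about 89°. I'll descend and check the centring from close by.

```bash
python3 -m creep '[{"gripper":0.5,"delta_pos":[-0.0044,0.0022,0.03],"turn":[0,0,0]},{"gripper":0.5,"delta_pos":[0,0,0.03],"turn":[0,0,0]},{"gripper":0.5,"delta_pos":[0,0,0.03],"turn":[0,0,0]},{"gripper":0.5,"delta_pos":[0,0,0.03],"turn":[0,0,0]},{"gripper":0.5,"delta_pos":[0,0,0.025],"turn":[0,0,0]},{"gripper":0.5,"delta_pos":[0,0,0],"turn":[0,0,0]},{"gripper":0.5,"delta_pos":[0,0,0],"turn":[0,0,0]}]' 20
python3 - <<'E'
from h import *
c=eyes.calibration("wrist"); im=eyes.capture("wrist")
np.save("w2.npy",c,allow_pickle=True); cv2.imwrite("pics/w2.png",im)
print(proj(c,[550.2,12.7,72]),proj(c,[550.2,26.6,72]))
h=cv2.cvtColor(im,cv2.COLOR_BGR2HSV)
p=proj(c,[550.2,26.6,72]).astype(int); x0,y0=p-30
k=cv2.inRange(h[y0:y0+60,x0:x0+60],(0,0,150),(180,90,255)); 
n,l,s,ce=cv2.connectedComponentsWithStats(k)
for i in range(1,n):
    if s[i,4]>30: print(s[i]+[x0,y0,0,0,0],onz(c,ce[i]+[x0,y0],72))
E
```

```text
t: 2.82
position: [549.3, 12.7, 110.3]
tool_rot: [[-0.002, 1.0, -0.003], [1.0, 0.002, -0.0], [-0.0, -0.003, -1.0]]
contact_force: [0.1, 0.3, 0.7]
width: 0.497
[316.76718158 248.13184542] [316.88908741 225.26599609]
[313 211   9  31 214] [550.45037632  26.0549936   72.        ]
```

View pics/w2.png

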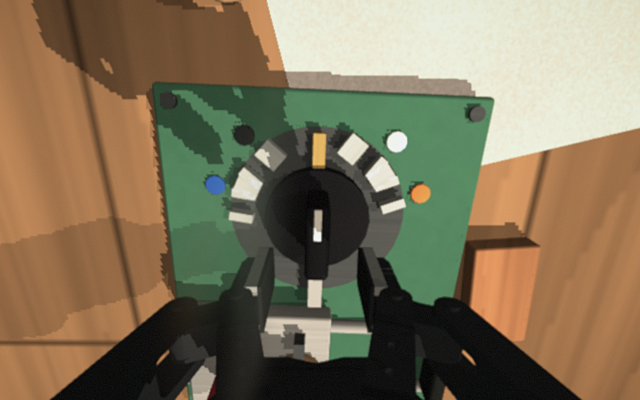

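The close view shows the jaws straddling the bar (jaws at cols 258 and 375, bar at 317) and the stripe at 550.4, as expected. Now I descend and grip.

```bash
python3 -m creep '[{"gripper":0.5,"delta_pos":[0,0.001,0.022],"turn":[0,0,0]},{"gripper":0.5,"delta_pos":[0,0,0.022],"turn":[0,0,0]},{"gripper":0.5,"delta_pos":[0,0,0],"turn":[0,0,0]},{"gripper":0.3,"delta_pos":[0,0,0],"turn":[0,0,0]},{"gripper":0.0,"delta_pos":[0,0,0],"turn":[0,0,0]},{"gripper":0.0,"delta_pos":[0,0,0],"turn":[0,0,0]},{"gripper":0.0,"delta_pos":[0,0,0],"turn":[0,0,0]},{"gripper":0.0,"delta_pos":[0,0,0],"turn":[0,0,0]}]' 50
python3 -m creep '[{"gripper":0.0,"delta_pos":[0,0,0],"turn":[0,0,0]},{"gripper":0.0,"delta_pos":[0,0,0],"turn":[0,0,0]},{"gripper":0.0,"delta_pos":[0,0,0],"turn":[0,0,0]}]'
```

```text
t: 3.53
position: [550.8, 12.6, 69.8]
tool_rot: [[-0.002, 1.0, 0.0], [1.0, 0.002, -0.0], [-0.0, 0.0, -1.0]]
contact_force: [-7.1, -0.1, 9.2]
width: 0.156
t: 3.78
position: [550.8, 12.6, 69.9]
tool_rot: [[-0.002, 1.0, 0.0], [1.0, 0.002, -0.0], [-0.0, 0.0, -1.0]]
contact_force: [-8.4, 0.4, 8.7]
width: 0.151
```

```bash
python3 -m creep '[{"gripper":0.0,"delta_pos":[0,-0.0007,-0.003],"turn":[0,0,0]},{"gripper":0.0,"delta_pos":[0,0,0],"turn":[0,0,0]},{"gripper":0.0,"delta_pos":[0,0,0],"turn":[0,0,0]}]'
python3 -m creep '[{"gripper":0.0,"delta_pos":[0,0,-0.004],"turn":[0,0,0]},{"gripper":0.0,"delta_pos":[0,0,-0.003],"turn":[0,0,0]},{"gripper":0.0,"delta_pos":[0,0,0],"turn":[0,0,0]},{"gripper":0.0,"delta_pos":[0,0,0],"turn":[0,0,0]}]'
```

```text
t: 4.03
position: [550.6, 12.6, 70.6]
tool_rot: [[-0.002, 1.0, -0.0], [1.0, 0.002, -0.0], [-0.0, -0.0, -1.0]]
contact_force: [-1.2, -0.4, -6.8]
width: 0.155
t: 4.37
position: [550.6, 12.6, 77.1]
tool_rot: [[-0.002, 1.0, -0.001], [1.0, 0.002, -0.0], [-0.0, -0.001, -1.0]]
contact_force: [-0.9, -1.3, -8.7]
width: 0.157
```

```bash
python3 -m creep '[{"gripper":0.0,"delta_pos":[0,0,-0.004],"turn":[0,0,0]},{"gripper":0.0,"delta_pos":[0,0,0],"turn":[0,0,0]},{"gripper":0.0,"delta_pos":[0,0,0],"turn":[0,0,3]},{"gripper":0.0,"delta_pos":[0,0,0],"turn":[0,0,5]},{"gripper":0.0,"delta_pos":[0,0,0],"turn":[0,0,6]},{"gripper":0.0,"delta_pos":[0,0,0],"turn":[0,0,6]}]'
python3 -m creep '[{"gripper":0.0,"delta_pos":[0,0,0],"turn":[0,0,6]},{"gripper":0.0,"delta_pos":[0,0,0],"turn":[0,0,6]},{"gripper":0.0,"delta_pos":[0,0,0],"turn":[0,0,4]},{"gripper":0.0,"delta_pos":[0,0,0],"turn":[0,0,0]}]'
```

```text
t: 4.87
position: [550.2, 12.5, 80.9]
tool_rot: [[0.345, 0.938, -0.001], [0.938, -0.345, -0.0], [-0.001, -0.001, -1.0]]
contact_force: [-1.4, -1.0, -9.4]
width: 0.155
t: 5.2
position: [549.8, 12.6, 80.8]
tool_rot: [[0.588, 0.809, -0.002], [0.809, -0.588, -0.0], [-0.001, -0.001, -1.0]]
contact_force: [-3.0, -1.3, -9.2]
width: 0.151
```

```bash
python3 -m creep '[{"gripper":0.0,"delta_pos":[0,0,0],"turn":[0,0,5]},{"gripper":0.0,"delta_pos":[0,0,0],"turn":[0,0,6]},{"gripper":0.0,"delta_pos":[0,0,0],"turn":[0,0,6]},{"gripper":0.0,"delta_pos":[0,0,0],"turn":[0,0,6]},{"gripper":0.0,"delta_pos":[0,0,0],"turn":[0,0,6]},{"gripper":0.0,"delta_pos":[0,0,0],"turn":[0,0,4]},{"gripper":0.0,"delta_pos":[0,0,0],"turn":[0,0,0]},{"gripper":0.0,"delta_pos":[0,0,0],"turn":[0,0,0]}]'
python3 - <<'E'
from h import *
s=bot.observe(); print(s['q'],s['moment'],s['contact_force'])
c=eyes.calibration("wrist"); im=eyes.capture("wrist")
np.save("w3.npy",c,allow_pickle=True); 
h=cv2.cvtColor(im,cv2.COLOR_BGR2HSV)
O=np.array([550.3,12.7])
def pol(p,z):
    d=onz(c,p,z)[:2]-O; return np.hypot(*d).round(1),np.degrees(np.arctan2(d[1],d[0])).round(2)
a=np.radians(20.9); p=proj(c,[O[0]+52*np.cos(a),O[1]+52*np.sin(a),36]); print(p)
k=cv2.inRange(h,(12,90,70),(30,255,255)); x,y=p.astype(int); K=np.zeros_like(k); K[y-25:y+25,x-25:x+25]=k[y-25:y+25,x-25:x+25]
M=cv2.moments(K,True); q=(M['m10']/M['m00'],M['m01']/M['m00']); print('tooth',q,M['m00'],pol(q,36))
for r in (47,50,53,56):
  print(r,[int(cv2.cvtColor(im,cv2.COLOR_BGR2GRAY)[tuple(proj(c,[O[0]+r*np.cos(t),O[1]+r*np.sin(t),30]).round().astype(int)[::-1])]) for t in np.radians(np.arange(6,36,1))])
x,y=p.astype(int)
cv2.imwrite("pics/w3.png",cv2.resize(im[max(0,y-100):y+100,x-130:x+130],None,fx=3,fy=3,interpolation=2))
E
```

```text
t: 5.87
position: [549.3, 12.9, 80.6]
tool_rot: [[0.932, 0.363, -0.003], [0.363, -0.932, 0.0], [-0.003, -0.002, -1.0]]
contact_force: [-5.4, 1.2, -9.2]
width: 0.155
[ 1.32809985e+00  1.32476290e+01 -1.73850963e+01  5.95328303e+01
  3.18387966e-02  1.60024455e+02] [ 0.04435658  1.22916737 -0.06006373] [-5.36278195  1.21004556 -9.23537488]
[316.16968092 153.0860566 ]
tooth (314.36816720257235, 158.93408360128618) 622.0 (np.float64(48.9), np.float64(21.99))
47 [121, 204, 226, 224, 223, 224, 225, 226, 121, 50, 60, 119, 188, 187, 186, 187, 186, 183, 185, 187, 190, 175, 145, 130, 127, 126, 126, 131, 129, 136]
50 [81, 137, 227, 225, 223, 224, 224, 226, 193, 108, 33, 119, 172, 189, 187, 187, 186, 183, 184, 186, 187, 128, 122, 131, 130, 127, 127, 129, 132, 129]
53 [86, 99, 158, 227, 225, 224, 225, 225, 224, 85, 44, 65, 174, 186, 187, 188, 185, 184, 184, 187, 189, 147, 130, 131, 132, 129, 126, 126, 149, 205]
56 [87, 87, 108, 222, 226, 225, 224, 226, 228, 155, 47, 74, 178, 186, 187, 188, 185, 185, 185, 188, 179, 209, 173, 144, 164, 172, 131, 130, 126, 161]
```

View pics/w3.png

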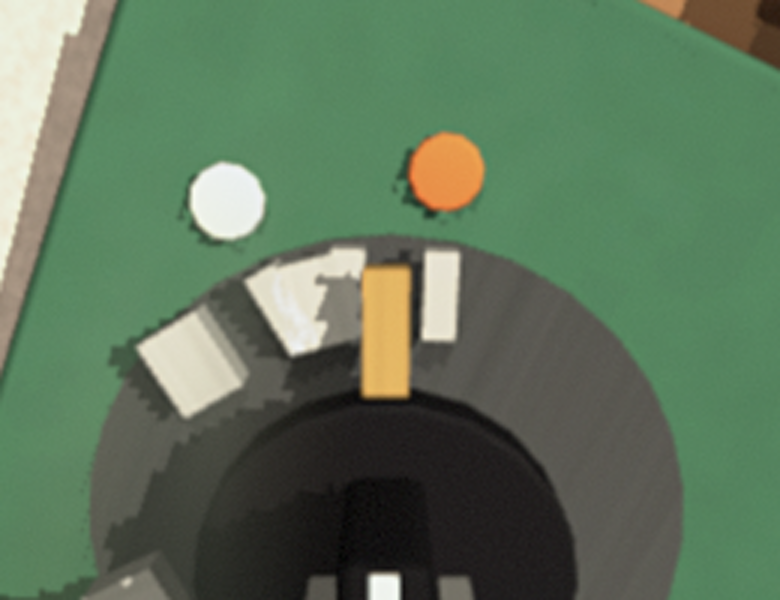

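The view shows the tooth (cols 362–410) over the orange notch, with the notch's right edge at 422, so it needs about 1° more clockwise. I'll correct that and lower while watching the force.

```bash
python3 -m creep '[{"gripper":0.0,"delta_pos":[-0.0004,0,0],"turn":[0,0,1]},{"gripper":0.0,"delta_pos":[0,0,0.002],"turn":[0,0,0]},{"gripper":0.0,"delta_pos":[0,0,0],"turn":[0,0,0]}]'
python3 -m creep '[{"gripper":0.0,"delta_pos":[0,0,0.001],"turn":[0,0,0]},{"gripper":0.0,"delta_pos":[0,0,0],"turn":[0,0,0]},{"gripper":0.0,"delta_pos":[0,0,0],"turn":[0,0,0]}]'
python3 -m creep '[{"gripper":0.0,"delta_pos":[0,0,0.001],"turn":[0,0,0]},{"gripper":0.0,"delta_pos":[0,0,0],"turn":[0,0,0]},{"gripper":0.0,"delta_pos":[0,0,0],"turn":[0,0,0]}]'
```

```text
t: 6.17
position: [549.3, 12.9, 78.6]
tool_rot: [[0.938, 0.346, -0.002], [0.346, -0.938, 0.001], [-0.002, -0.001, -1.0]]
contact_force: [-5.7, 1.5, -9.4]
width: 0.157
t: 6.42
position: [549.3, 12.9, 77.9]
tool_rot: [[0.938, 0.346, -0.002], [0.346, -0.938, 0.001], [-0.002, -0.002, -1.0]]
contact_force: [-6.2, 1.7, -8.4]
width: 0.152
t: 6.67
position: [549.3, 12.8, 76.9]
tool_rot: [[0.938, 0.346, -0.002], [0.346, -0.938, 0.001], [-0.002, -0.001, -1.0]]
contact_force: [-5.6, 1.7, -8.8]
width: 0.158
```

```bash
python3 -m creep '[{"gripper":0.0,"delta_pos":[0,0,0.002],"turn":[0,0,0]},{"gripper":0.0,"delta_pos":[0,0,0],"turn":[0,0,0]},{"gripper":0.0,"delta_pos":[0,0,0],"turn":[0,0,0]}]'
python3 -m creep '[{"gripper":0.0,"delta_pos":[0,0,0.002],"turn":[0,0,0]},{"gripper":0.0,"delta_pos":[0,0,0],"turn":[0,0,0]},{"gripper":0.0,"delta_pos":[0,0,0],"turn":[0,0,0]}]'
```

```text
t: 6.92
position: [549.3, 12.9, 75.0]
tool_rot: [[0.938, 0.346, -0.002], [0.346, -0.938, 0.001], [-0.002, -0.001, -1.0]]
contact_force: [-6.5, 1.1, -7.9]
width: 0.154
t: 7.17
position: [549.3, 12.9, 73.1]
tool_rot: [[0.938, 0.346, -0.002], [0.346, -0.938, 0.001], [-0.002, -0.001, -1.0]]
contact_force: [-6.7, 1.8, -7.0]
width: 0.156
```

The tooth is in the notch and the spring is still pulling down. I'll release it to snap down, then rise and look.

```bash
python3 -m creep '[{"gripper":0.4,"delta_pos":[0,0,0],"turn":[0,0,0]},{"gripper":0.4,"delta_pos":[0,0,0],"turn":[0,0,0]},{"gripper":0.4,"delta_pos":[0,0,0],"turn":[0,0,0]},{"gripper":0.4,"delta_pos":[0,0,0],"turn":[0,0,0]}]'
python3 -m creep '[{"gripper":0.4,"delta_pos":[0,0,-0.02],"turn":[0,0,0]},{"gripper":0.4,"delta_pos":[0,0,-0.03],"turn":[0,0,0]},{"gripper":0.4,"delta_pos":[0,0,-0.03],"turn":[0,0,0]},{"gripper":0.4,"delta_pos":[0,0,-0.03],"turn":[0,0,0]},{"gripper":0.2,"delta_pos":[0,0,-0.03],"turn":[0,0,0]},{"gripper":0,"delta_pos":[0,0,-0.03],"turn":[0,0,0]},{"gripper":0,"delta_pos":[0,0,0],"turn":[0,0,0]},{"gripper":0,"delta_pos":[0,0,0],"turn":[0,0,0]}]'
python3 - <<'E'
from h import *
s=bot.observe(); print(s['q'])
c=eyes.calibration("wrist"); im=eyes.capture("wrist"); np.save("w4.npy",c,allow_pickle=True); cv2.imwrite("pics/w4.png",im)
cv2.imwrite("pics/s4.png",eyes.capture("side"))
E
```

```text
t: 7.5
position: [551.9, 12.5, 74.8]
tool_rot: [[0.939, 0.344, 0.004], [0.344, -0.939, -0.0], [0.004, 0.001, -1.0]]
contact_force: [-0.3, 0.1, 0.3]
width: 0.401
t: 8.17
position: [551.9, 12.5, 246.0]
tool_rot: [[0.939, 0.344, 0.006], [0.344, -0.939, 0.0], [0.006, 0.002, -1.0]]
contact_force: [-0.4, -0.1, -0.8]
width: 0.003
[ 1.29793051e+00  9.88272379e+00 -4.18142327e-01  7.93555070e+01
 -6.38747303e-03  1.61189149e+02]
```

View pics/w4.png

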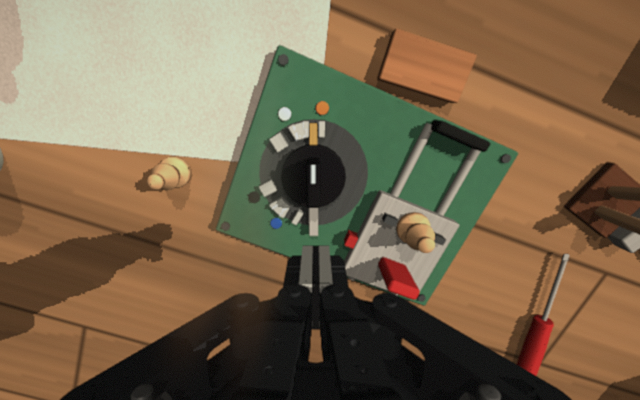

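The knob points to the notch beside the orange dot and the lug is clear of the dog. I'll check the stripe height numerically, then turn back and move behind the post.

```bash
python3 - <<'E'
from h import *
from scipy.optimize import least_squares
def st(img,c,X,r=25,m=30):
    h=cv2.cvtColor(img,cv2.COLOR_BGR2HSV); x,y=proj(c,X).astype(int)
    k=cv2.inRange(h[y-r:y+r,x-r:x+r],(0,0,150),(180,90,255)); n,l,s,ce=cv2.connectedComponentsWithStats(k)
    i=1+np.argmax(s[1:,4]); return ce[i]+[x-r,y-r],s[i]
O=[550.3,12.7]
for n,a,z in (("w1",89.5,72),("w4",20.3,72)):
    c=np.load(n+".npy",allow_pickle=True).item(); im=cv2.imread(f"pics/{n}.png"); a=np.radians(a)
    p,s=st(im,c,[O[0]+13.9*np.cos(a),O[1]+13.9*np.sin(a),72],14)
    for z in (72,81):
        d=onz(c,p,z)[:2]-O; print(n,s,z,d.round(1),np.hypot(*d).round(1),np.degrees(np.arctan2(d[1],d[0])).round(1))
E
python3 -m creep '[{"gripper":0,"delta_pos":[0,0,0],"turn":[0,0,-7]},{"gripper":0,"delta_pos":[0,0,0],"turn":[0,0,-7]},{"gripper":0,"delta_pos":[0,0,0],"turn":[0,0,-7]},{"gripper":0,"delta_pos":[0,0,0],"turn":[0,0,-7]},{"gripper":0,"delta_pos":[0,0,0],"turn":[0,0,-7]},{"gripper":0,"delta_pos":[0,0,0],"turn":[0,0,-7]},{"gripper":0,"delta_pos":[0,0,0],"turn":[0,0,-7]},{"gripper":0,"delta_pos":[0,0,0],"turn":[0,0,-7]}]'
python3 -m creep '[{"gripper":0,"delta_pos":[0,0,0],"turn":[0,0,-7]},{"gripper":0,"delta_pos":[0,0,0],"turn":[0,0,-4.3]},{"gripper":0,"delta_pos":[-0.0304,-0.028,0],"turn":[0,0,0]},{"gripper":0,"delta_pos":[-0.0304,-0.028,0],"turn":[0,0,0]},{"gripper":0,"delta_pos":[-0.0304,-0.028,0],"turn":[0,0,0]},{"gripper":0,"delta_pos":[-0.0304,-0.028,0],"turn":[0,0,0]},{"gripper":0,"delta_pos":[0,0,0],"turn":[0,0,0]}]'
python3 - <<'E'
from h import *
s=bot.observe(); print(s['q'],s['position'])
c=eyes.calibration("wrist"); im=eyes.capture("wrist"); np.save("w5.npy",c,allow_pickle=True); cv2.imwrite("pics/w5.png",im)
E
```

```text
w1 [13  6  5 18 71] 72 [-0.  13.9] 13.9 90.1
w1 [13  6  5 18 71] 81 [-0.1 16. ] 16.0 90.3
w4 [12  7  4 19 73] 72 [11.7  5.6] 13.0 25.5
w4 [12  7  4 19 73] 81 [13.8  6.3] 15.1 24.5
t: 8.93
position: [549.7, 12.5, 241.5]
tool_rot: [[0.234, 0.972, -0.003], [0.972, -0.234, -0.0], [-0.001, -0.003, -1.0]]
contact_force: [0.1, -1.4, -0.1]
width: -0.001
t: 9.52
position: [428.0, -106.9, 242.2]
tool_rot: [[0.05, 0.999, -0.004], [0.999, -0.05, -0.001], [-0.001, -0.004, -1.0]]
contact_force: [0.8, -0.2, 0.1]
width: 0.001
[-13.95206432  -1.68108131 -13.41843088  78.4615199   -0.11403768
  78.93569608] [ 428.00046264 -106.88699069  242.18171219]
```

View pics/w5.png

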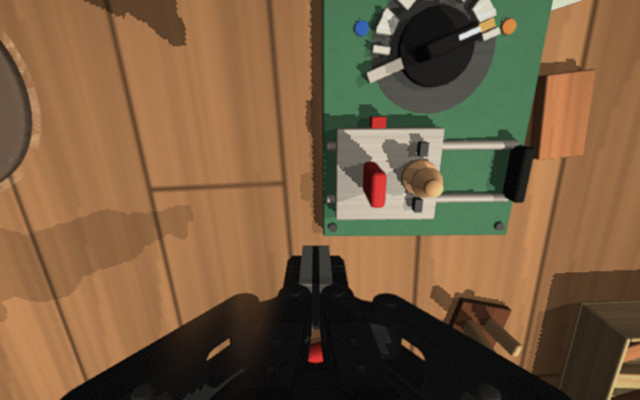

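The view shows the post's top centred at about (378,187), the finial to its right, the buffer at (517,172) and the dog at (378,122).

Run:
```python
from h import *
c=np.load("w5.npy",allow_pickle=True).item(); im=cv2.imread("pics/w5.png"); h=cv2.cvtColor(im,cv2.COLOR_BGR2HSV)
th=np.radians(-2.35); ex=np.array([np.cos(th),np.sin(th)]); ey=np.array([-ex[1],ex[0]]); O=np.array([550.3,12.7])
F=lambda p,z:(lambda d:(round(d@ex,1),round(d@ey,1)))(onz(c,p,z)[:2]-O)
k=cv2.inRange(h[150:220,350:400],(0,120,60),(10,255,255)); print(cv2.boundingRect(k))
print(h[165:212:6,360:390:2,2])
print('post',F((378,187),95)); 
for q in ((386.5,187),(378,207),(378,168)): print(F(q,95))
k=cv2.inRange(h[110:132,365:390],(0,120,60),(10,255,255)); print('dog',F(np.argwhere(k).mean(0)[::-1]+[365,110],35))
print('buffer face',F((505,172),35), 'knob axis chk')
s=bot.observe(); d=s['position'][:2]-O; print('tcp feed',d@ex,d@ey)
```

```text
(15, 12, 22, 46)
[[ 81  77  54  57  62  67  71  71  76 151 208 203 204 205 197]
 [ 81  77  49  50  52  58  62  67  74  74  74  92 170 206 197]
 [ 81  72  48  48  49  52  99 163 213 218 220 219 222 200 169]
 [ 81  74  48  48  48  54 110 173 217 220 220 219 220 172 175]
 [173 148  44  48  46  57 119 183 218 219 218 218 221 169 175]
 [194 198 192  78  43  64 130 194 221 219 219 219 212 207 209]
 [202 203 204 204 137  69 141 200 220 218 218 219 210 205 209]
 [196 198 198 198 201 191 183 195 202 204 210 207 201 201 201]]
post (np.float64(-61.8), np.float64(-120.3))
(np.float64(-54.2), np.float64(-120.3))
(np.float64(-60.8), np.float64(-139.2))
(np.float64(-62.8), np.float64(-103.0))
dog (np.float64(-53.1), np.float64(-68.2))
buffer face (np.float64(86.0), np.float64(-121.7)) knob axis chk
tcp feed -115.14096324429399 -123.11649193204079
```

```bash
python3 -m creep '[{"gripper":0,"delta_pos":[0.0025,0,0.03],"turn":[0,0,-0.5]},{"gripper":0,"delta_pos":[0,0,0.03],"turn":[0,0,0]},{"gripper":0,"delta_pos":[0,0,0.03],"turn":[0,0,0]},{"gripper":0,"delta_pos":[0,0,0.03],"turn":[0,0,0]},{"gripper":0,"delta_pos":[0,0,0.025],"turn":[0,0,0]},{"gripper":0,"delta_pos":[0,0,0.005],"turn":[0,0,0]},{"gripper":0,"delta_pos":[0,0,0],"turn":[0,0,0]}]'
python3 -m creep '[{"gripper":0,"delta_pos":[0,0.004,0],"turn":[0,0,0]},{"gripper":0,"delta_pos":[0,0.004,0],"turn":[0,0,0]},{"gripper":0,"delta_pos":[0,0.004,0],"turn":[0,0,0]},{"gripper":0,"delta_pos":[0,0.004,0],"turn":[0,0,0]},{"gripper":0,"delta_pos":[0,0.004,0],"turn":[0,0,0]},{"gripper":0,"delta_pos":[0,0,0],"turn":[0,0,0]}]'
```

```text
t: 10.15
position: [431.6, -100.4, 91.0]
tool_rot: [[0.036, 0.999, -0.005], [0.999, -0.036, 0.001], [0.001, -0.005, -1.0]]
contact_force: [0.0, 0.1, 0.6]
width: 0.001
t: 10.65
position: [454.3, -102.3, 93.9]
tool_rot: [[0.037, 0.999, 0.002], [0.999, -0.037, -0.0], [-0.0, 0.002, -1.0]]
contact_force: [0.1, 0.0, 0.2]
width: -0.002
```

```bash
for i in 1; do python3 -m creep '[{"gripper":0,"delta_pos":[0,0.003,0],"turn":[0,0,0]},{"gripper":0,"delta_pos":[0,0.003,0],"turn":[0,0,0]},{"gripper":0,"delta_pos":[0,0.003,0],"turn":[0,0,0]},{"gripper":0,"delta_pos":[0,0.003,0],"turn":[0,0,0]}]'; done
python3 -m creep '[{"gripper":0,"delta_pos":[0,0.003,0],"turn":[0,0,0]},{"gripper":0,"delta_pos":[0,0.003,0],"turn":[0,0,0]},{"gripper":0,"delta_pos":[0,0.003,0],"turn":[0,0,0]}]'
```

```text
t: 10.98
position: [464.9, -102.6, 93.2]
tool_rot: [[0.037, 0.999, -0.001], [0.999, -0.037, -0.0], [-0.0, -0.001, -1.0]]
contact_force: [-1.7, 0.7, 0.6]
width: -0.0
t: 11.23
position: [474.0, -102.9, 93.2]
tool_rot: [[0.037, 0.999, -0.001], [0.999, -0.037, -0.0], [-0.0, -0.001, -1.0]]
contact_force: [-2.1, -0.6, 0.9]
width: -0.0
```

```bash
python3 -m creep '[{"gripper":0,"delta_pos":[0,0.003,0],"turn":[0,0,0]},{"gripper":0,"delta_pos":[0,0.003,0],"turn":[0,0,0]},{"gripper":0,"delta_pos":[0,0.003,0],"turn":[0,0,0]},{"gripper":0,"delta_pos":[0,0.003,0],"turn":[0,0,0]},{"gripper":0,"delta_pos":[0,0.003,0],"turn":[0,0,0]},{"gripper":0,"delta_pos":[0,0.003,0],"turn":[0,0,0]},{"gripper":0,"delta_pos":[0,0.003,0],"turn":[0,0,0]},{"gripper":0,"delta_pos":[0,0.003,0],"turn":[0,0,0]}]'
python3 -m creep '[{"gripper":0,"delta_pos":[0,0.003,0],"turn":[0,0,0]},{"gripper":0,"delta_pos":[0,0.003,0],"turn":[0,0,0]},{"gripper":0,"delta_pos":[0,0.003,0],"turn":[0,0,0]},{"gripper":0,"delta_pos":[0,0.003,0],"turn":[0,0,0]},{"gripper":0,"delta_pos":[0,0.003,0],"turn":[0,0,0]},{"gripper":0,"delta_pos":[0,0.003,0],"turn":[0,0,0]},{"gripper":0,"delta_pos":[0,0.003,0],"turn":[0,0,0]},{"gripper":0,"delta_pos":[0,0.003,0],"turn":[0,0,0]}]'
```

```text
t: 11.9
position: [498.2, -103.8, 93.3]
tool_rot: [[0.037, 0.999, -0.0], [0.999, -0.037, -0.0], [-0.0, -0.0, -1.0]]
contact_force: [-2.4, -1.1, 0.5]
width: 0.0
t: 12.57
position: [522.2, -104.6, 93.3]
tool_rot: [[0.037, 0.999, -0.0], [0.999, -0.037, -0.0], [-0.0, -0.0, -1.0]]
contact_force: [-2.3, -1.7, 0.9]
width: 0.0
```

```bash
python3 -m creep '[{"gripper":0,"delta_pos":[0,0.002,0],"turn":[0,0,0]},{"gripper":0,"delta_pos":[0,0.002,0],"turn":[0,0,0]},{"gripper":0,"delta_pos":[0,0.002,0],"turn":[0,0,0]},{"gripper":0,"delta_pos":[0,0.002,0],"turn":[0,0,0]},{"gripper":0,"delta_pos":[0,0.001,0],"turn":[0,0,0]},{"gripper":0,"delta_pos":[0,0.001,0],"turn":[0,0,0]},{"gripper":0,"delta_pos":[0,0.001,0],"turn":[0,0,0]},{"gripper":0,"delta_pos":[0,0.001,0],"turn":[0,0,0]}]'
python3 -m creep '[{"gripper":0,"delta_pos":[0,0.001,0],"turn":[0,0,0]},{"gripper":0,"delta_pos":[0,0.001,0],"turn":[0,0,0]},{"gripper":0,"delta_pos":[0,0.001,0],"turn":[0,0,0]},{"gripper":0,"delta_pos":[0,0.001,0],"turn":[0,0,0]}]'
```

```text
t: 13.23
position: [534.0, -105.0, 93.3]
tool_rot: [[0.037, 0.999, -0.0], [0.999, -0.037, 0.0], [0.0, -0.0, -1.0]]
contact_force: [-2.4, -0.5, -0.4]
width: 0.001
t: 13.57
position: [538.0, -105.2, 93.3]
tool_rot: [[0.037, 0.999, -0.0], [0.999, -0.037, 0.0], [0.0, -0.0, -1.0]]
contact_force: [-2.0, -0.6, -0.5]
width: 0.003
```

```bash
python3 -m creep '[{"gripper":0,"delta_pos":[0,0.001,0],"turn":[0,0,0]},{"gripper":0,"delta_pos":[0,0.001,0],"turn":[0,0,0]},{"gripper":0,"delta_pos":[0,0.001,0],"turn":[0,0,0]}]'
python3 -m creep '[{"gripper":0,"delta_pos":[0,0.001,0],"turn":[0,0,0]},{"gripper":0,"delta_pos":[0,0.001,0],"turn":[0,0,0]}]'
```

```text
t: 13.82
position: [541.0, -105.3, 93.3]
tool_rot: [[0.037, 0.999, 0.0], [0.999, -0.037, 0.0], [0.0, 0.0, -1.0]]
contact_force: [-1.9, -1.0, 0.2]
width: 0.004
t: 13.98
position: [543.1, -105.4, 93.3]
tool_rot: [[0.037, 0.999, 0.0], [0.999, -0.037, 0.0], [0.0, 0.0, -1.0]]
contact_force: [-2.4, -1.1, -0.9]
width: 0.001
```

```bash
python3 -m creep '[{"gripper":0,"delta_pos":[0,0.001,0],"turn":[0,0,0]}]'
```

```text
t: 14.07
position: [544.0, -105.4, 93.3]
tool_rot: [[0.037, 0.999, -0.0], [0.999, -0.037, 0.0], [0.0, -0.0, -1.0]]
contact_force: [-2.8, -2.1, -0.1]
width: 0.002
```

```bash
python3 -m creep '[{"gripper":0,"delta_pos":[0,0.001,0],"turn":[0,0,0]}]'; python3 -m creep '[{"gripper":0,"delta_pos":[0,0.001,0],"turn":[0,0,0]}]'
```

```text
t: 14.15
position: [544.8, -105.5, 93.2]
tool_rot: [[0.037, 0.999, -0.0], [0.999, -0.037, -0.0], [-0.0, -0.0, -1.0]]
contact_force: [-4.2, -0.9, 0.5]
width: 0.003
t: 14.23
position: [545.4, -105.5, 93.2]
tool_rot: [[0.037, 0.999, -0.001], [0.999, -0.037, -0.0], [-0.0, -0.001, -1.0]]
contact_force: [-7.2, -0.6, 2.1]
width: -0.0
```

```bash
python3 -m creep '[{"gripper":0,"delta_pos":[0,0.001,0],"turn":[0,0,0]}]'
```

```text
t: 14.32
position: [545.9, -105.5, 93.2]
tool_rot: [[0.037, 0.999, -0.002], [0.999, -0.037, -0.0], [-0.0, -0.002, -1.0]]
contact_force: [-8.1, -0.6, 4.0]
width: 0.003
```

The buffer is met at 81 mm of travel, as expected, with about 8 N. I'll back off, rise and check.

```bash
python3 -m creep '[{"gripper":0,"delta_pos":[0,-0.001,0],"turn":[0,0,0]},{"gripper":0,"delta_pos":[0,-0.002,0],"turn":[0,0,0]},{"gripper":0,"delta_pos":[0,-0.01,0],"turn":[0,0,0]},{"gripper":0,"delta_pos":[0,-0.025,0],"turn":[0,0,0]},{"gripper":0,"delta_pos":[0,0,-0.035],"turn":[0,0,0]},{"gripper":0,"delta_pos":[0,-0.015,-0.035],"turn":[0,0,0]},{"gripper":0,"delta_pos":[0,-0.015,-0.035],"turn":[0,0,0]},{"gripper":0,"delta_pos":[0,0,-0.035],"turn":[0,0,0]}]'
python3 - <<'E'
from h import *
c=eyes.calibration("wrist"); im=eyes.capture("wrist"); np.save("w6.npy",c,allow_pickle=True); cv2.imwrite("pics/w6.png",im)
s=bot.observe(); print(s['position'])
E
```

```text
t: 14.98
position: [476.3, -102.5, 235.1]
tool_rot: [[0.037, 0.999, -0.0], [0.999, -0.037, 0.001], [0.001, -0.0, -1.0]]
contact_force: [1.5, 0.5, 0.5]
width: -0.003
[ 479.6944682  -103.1701145   242.53390186]
```

View pics/w6.png

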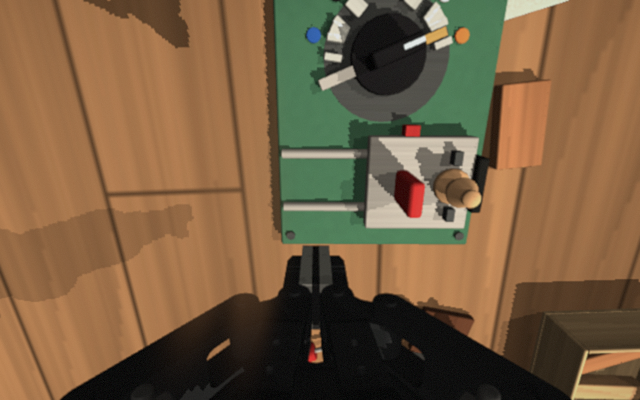

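The sledge (right edge col 478) stands against the buffer (col 480), the knob is unmoved in its notch, and the offcut is in place. One last numeric check, then hand in.

Run:
```python
from h import *
c=np.load("w6.npy",allow_pickle=True).item(); h=cv2.cvtColor(cv2.imread("pics/w6.png"),cv2.COLOR_BGR2HSV)
th=np.radians(-2.35); ex=np.array([np.cos(th),np.sin(th)]); O=np.array([550.3,12.7])
k=cv2.inRange(h[165:222,390:430],(0,120,190),(10,255,255)); n,l,s,ce=cv2.connectedComponentsWithStats(k); i=1+np.argmax(s[1:,4])
print('post x',(onz(c,ce[i]+[390,165],95)[:2]-O)@ex, s[i])
s=bot.observe(); print(s['t'],s['contact_force'])
print(bot.hand_in())
```

```text
post x 20.797368569389352 [ 21  20  14  33 345]
15.0333 [2.5478642  0.47374487 5.4828641 ]
the job is handed in; nothing more can be done
None
```

The job is done and handed in at about 15 s of robot time, well inside the 64 s limit; it reports no verdict.

- **Knob:** I lifted it about 11 mm and turned it about 70° to the orange-dot notch, which sits 7° off its dot. While I lowered it, the spring pulled on the gripper throughout, so the tooth did not bear on the ring. I let it snap down the last 3 mm. The wrist view afterwards fits a knob that is fully down: the stripe lies 13.0 mm from the axis, against 13.9 mm before and about 15 mm or more if it stood on the ring. That picture put the tooth at 25° while the gripper had set it to about 20°. I put this down to small errors in the stripe reading, as the picture shows the tooth in the notch.
- **Sledge:** I pushed the red post about 81 mm until the sledge met the buffer, with a peak reading of about 8 N, then backed off. The post measured x = 20.8 mm, against 20 mm when just touching, and the last picture shows the sledge against the buffer.
- **Other things on the bench:** I touched nothing else. The last wrist view shows the offcut in place, but I did not check the other loose things again after the push.
- **Force at hand-in:** The last force reading was about 6 N, with the gripper in free air at about 240 mm. I took this as leftover from the arm stopping and did not re-read it.

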